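Hook the plunger out of the extruder barrel

ROBOT

A 6-joint arm with a two-finger parallel gripper is mounted at the origin on a cart in front of the work surface, level with it; the furniture and walls round the work are solid. World frame = base frame: x ahead of the robot, y to its left, z up, the work surface at z = 0. Lengths are in m, angles in rad, forces in N, time in s.
With the tool pointing down it reaches from about 0.275 to 0.725 m from the base axis. Payload 5.6 kg.
Tool frame: the origin (TCP) lies at the very end of the fingers, on their centre line; the grasp point (between the pads) lies 19 mm behind it; z points along the fingers, y is the line along which they close (so a half turn about z gives the same grasp; the last joint's range is limited). The gripper opens to 85 mm and grips with 20 to 120 N. Pads are 22 mm wide; open, the fingers measure 114 mm over their backs; the gripper's body (76 mm by 85 mm) begins 54 mm behind the grasp point. The pads swing forward as they close: fully open they stand 13 mm farther back than shut.
Start: joints at [1.397, 0.255, 0.108, 0, -1.424, -0.285], TCP at [0.244, 0.493, 0.231] pointing down, gripper open.
Joint ranges: [-2.95, 2.95], [-1.21, 1.97], [-1.09, 1.5], [-2.87, 1.71], [-2.94, -0.07], [-3.05, 3.05]. Speed limits (rad/s): [2.57, 2.57, 3.14, 3.14, 3.14, 3.14].

INTERFACE

Orientations are given as a unit quaternion [w, x, y, z].
In Python, from bench import r, optics, ticket gives the robot as it stands.
- The arm moves only by the tool send_rows, never from a script. Its argument "commands" is a list of rows, each an object of numbers: "x", "y", "z": the shift along the tool's x, y, z in cm; "turn": the turn about the tool's z in rad; "claw": the opening, from 0 (shut) to 1 (fully open). In form: [{"x": .., "y": .., "z": .., "turn": .., "claw": ..}, ...]. A call has 1 to 8 rows; each row shifts and turns the commanded pose from where the row before left it, along the tool's axes as they then stand; what a row does not reach is not made up. A row lasts 1/10 s, in which the tool goes at most 50 mm and 8.59 degrees, less where a joint would pass 70% of its speed; a pose out of reach is approached as far as the arm can. A call is refused whole if a number of a shift passes 5 or a number of a turn 0.15, either way. A call with a gripper value outside its range is refused whole. The fingers move at their own pace and stop on an object; "squeeze" is the grip in N (left out, the last holds). Time passes only in rows, so rows that do not move let the fingers close. It gives the time, the measured TCP pose, the force, the opening and the grip force at its end, in the units of the state.
- r.get_obs(): the state, without advancing time (a new reading comes with each control period).
- optics.snapshot(name): name is "scene" or "top"; returns the picture (420x560x3 uint8, red, green, blue); there is no depth.
- optics.camera_params(name): a dict with "fx", "fy", "cx", "cy" (pixels), "world_from_camera" (4x4, takes a point from camera to world coordinates). Camera axes: x right, y down, z forward; pixel columns grow to the right and rows downward; lengths in m; the calibration is good to about 2 mm. A picture is of the moment at which its call begins. camera_params takes no time and is no camera call.
- ticket.close_job(): hands the job in; it is judged then, once.
The state is a dict: "time": time; "qpos": joint angles; "joint_velocities": joint speeds; "tau": joint torques, N m; "position": TCP position; "orientation": TCP orientation; "force": force on the tool from outside, world axes, zero at the start; "moment": the same for the moment, N m; "finger_gap": opening from 0.0 (shut) to 1.0 (fully open); "gripper_force": force on a finger pad.
Only numpy, scipy, OpenCV 4.12 (cv2) and the standard library are available. Lean on these libraries where they do the work, as an engineer would, in place of code of your own. Each camera call takes 0.05 s, during which the arm holds its last target. There are 200 camera calls.

TASK

Take the red-handled hook from its stand and, working with the hook and never with the fingers, catch the brass bail of the plunger at the bottom of the extruder barrel, draw the plunger out and set it down gently, upright and wholly on the round plywood bat. Then unhook it and hang the hook back upright in the slot of its stand. Leave everything else on the table where it is.

Things in the scene. Friction and masses are not known exactly. Their poses are not given: they have to be found in the camera images.
- hook_grip (a point): Centre of the red upright handle of the loose steel draw hook (0.15 kg); handle 28 mm along the hook's x, 20 mm along its y, 56 mm tall. Below it a collar 34 mm across, underside 36 mm below this point; then a round shaft 7 mm thick on the same axis, to 148 mm below this point. Hook axes: z up the shaft, x the way the foot points. It starts hanging in the stand, x within 0.15 rad of the stand's x.
- hook_notch (a point): Point in the hook's notch, on top of its foot, 7.5 mm forward (+x) of the shaft axis, 141 mm below hook_grip; hook's axes. The foot, 7 mm thick, sticks out +x at the shaft's bottom (lowest face 7 mm below this point) and turns up at its end to 7 mm above this point. It reaches 19 mm forward of the shaft axis; the notch is open from 3.5 to 11.5 mm forward of that axis.
- plunger: Loose plunger (about 0.12 kg): white round disc, 64 mm across, 14 mm thick, with a rigid upright brass wire bail (arch) on top. Origin at the centre of the disc's underside, z up. The bail lies in its y-z plane, legs 18 mm to +y and -y, so a hook passes under it along x, from either side. It starts flat on the floor of the barrel's bore.
- bail (a point): Middle of the bail's rounded top, centre of the 5 mm wire, 42 mm above the plunger's underside; plunger's axes. The opening under it is 31 mm wide and in the middle 25.5 mm high above the disc.
- barrel: Fixed upright extruder barrel: blue tube, aluminium lip, open top. Origin at the centre of its underside on the table, z up. Bore 72 mm across, floor at 10 mm, rim at 130 mm height; lip 92 mm and foot 112 mm across. Two ears stick out of the lip along +y and -y to 61 mm from the axis, bolts 3 mm above the rim; the bail starts parallel to the line of the ears within 0.3 rad.
- bat: Fixed round plywood bat, 140 mm across and 12 mm thick. Origin at the centre of its underside. Mind the fixed heap of crumpled white sheet in the middle of the table, between the stand and the barrel: up to 195 mm high from 0.47 m ahead of the robot and beyond (y -0.1 to 0.15), under 80 mm high nearer the robot; carry the hook past in front of it or well above it.
- stand: Fixed stand: wooden post with a flat steel fork, top face at 124 mm. Origin on the table under the hook's hanging place. The slot between the prongs, 16 mm wide, runs along x: open, flared front 34 mm in front (-x) of the origin, closed end 20 mm behind it. The hook hangs with its shaft in the slot, collar on the prongs, hook_grip 160 mm above the table; it goes in and out by the front.
- mug_table_00: loose brown mug on the board to the right, a bystander
- mug_table_01: loose brown mug on the board to the right, a bystander
- beaker: loose pale slip beaker 78 mm tall, a bystander
- jar_green: loose small jar with green lid, 64 mm tall, a bystander
- stamp: loose wooden stamp 60 mm tall, a bystander
- tile: loose blue glaze test tile 55x38x7 mm, a bystander

How it is judged:
By the outcome, as a careful person would: the job done as asked, in the order asked, and still so for the second after the job is handed in, with the robot touching nothing.
It also fails if it takes over 69 s, if anything falls off the work surface, if the arm or the gripper's body presses on something with over 40 N, if the wrist force passes 120 N, or if a joint passes its speed limit or range.

## Working session

There is one attempt and no reset: what is moved stays moved. The work goes in short steps, Python scripts to look and compute and a tool call to move; the robot and the scene stay as the last step left them, time stands still between calls to the robot, and variables do not carry over. Pictures are saved under pics/ and viewed, at most 10 in all, crops included, and the job is handed in when it is done.

Besides the shell and the picture viewer there is one more tool, called after "Emit:" as a command line: name --argument value ..., lists and objects as JSON in quotes. send_rows: Moves the arm, as the interface text tells. Its arguments: {"type":"object","properties":{"commands":{"type":"array"},"squeeze":{"type":"number"}},"required":["commands"]}

```bash
mkdir -p pics
python3 - <<'E'
from bench import r, optics, ticket
import cv2, numpy as np
for n in("scene","top"):
    im=optics.snapshot(n); np.save(f"pics/{n}0.npy",im); cv2.imwrite(f"pics/{n}0.png",im[:,:,::-1])
    p=optics.camera_params(n); print(n,p["fx"],p["fy"],p["cx"],p["cy"]); print(np.round(p["world_from_camera"],4))
o=r.get_obs(); print(o)
E
```

```text
scene 545.6528514687965 545.6528514687965 278.937652263464 204.84764386151986
[[ 0.7878 -0.3416  0.5125 -0.286 ]
 [-0.616  -0.4391  0.6541 -1.0561]
 [ 0.0016 -0.831  -0.5563  1.0083]
 [ 0.      0.      0.      1.    ]]
top 475.7843712640936 475.7843712640936 283.23987169114594 218.58613115411285
[[-0.0588 -0.9767  0.2063  0.2536]
 [-0.9983  0.0571 -0.0141 -0.0308]
 [ 0.002  -0.2067 -0.9784  1.4091]
 [ 0.      0.      0.      1.    ]]
{'time': 0.1, 'qpos': array([ 1.39661182e+00,  2.55682098e-01,  1.07127264e-01, -4.08381821e-04,
       -1.42386687e+00, -2.84617256e-01]), 'joint_velocities': array([ 1.05553691e-03, -2.51937860e-03,  1.17090661e-03,  1.37535150e-03,
        1.23215226e-04, -2.25234834e-05]), 'tau': array([-2.48672884e-03, -3.87600017e+01,  2.38473737e+01,  5.37794843e+00,
       -3.80087658e-03,  2.68340443e-07]), 'position': array([0.24333374, 0.49276095, 0.2304887 ]), 'orientation': array([ 8.22598305e-04,  9.73795629e-01, -2.27423332e-01, -1.56807608e-04]), 'force': array([-0.52902707, -0.12197537,  0.16819125]), 'moment': array([-0.04425294, -0.01313293, -0.05045058]), 'gripper_force': 0.0, 'finger_gap': 0.9995344661768311}
```

View pics/scene0.png

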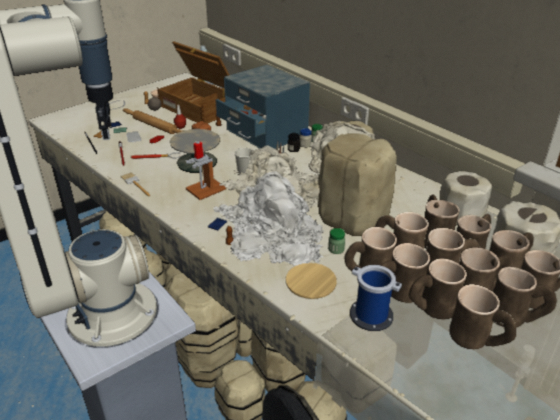

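View pics/top0.png

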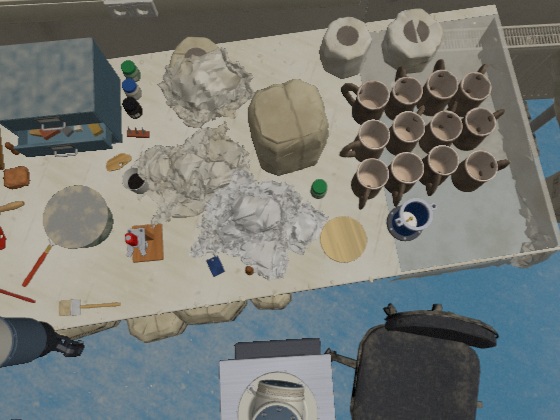

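The scene view shows the red handle at (198,150), bat at (311,280) and barrel at (375,297). The top view shows the handle at (131,239), the fork beside it at (145,240), the bat at (344,239) and the barrel at (413,215). I'll enlarge those areas next.

```bash
cat > h.py <<'E'
import numpy as np, cv2
from bench import r, optics, ticket
P={n:optics.camera_params(n) for n in("scene","top")}
def ray(n,u,v):
    p=P[n];T=np.array(p["world_from_camera"]);d=T[:3,:3]@[(u-p["cx"])/p["fx"],(v-p["cy"])/p["fy"],1];return T[:3,3],d/np.linalg.norm(d)
def plane(n,u,v,z):
    o,d=ray(n,u,v);return o+d*(z-o[2])/d[2]
def proj(n,X):
    p=P[n];T=np.linalg.inv(p["world_from_camera"]);c=T[:3,:3]@np.array(X)+T[:3,3];return np.array([p["fx"]*c[0]/c[2]+p["cx"],p["fy"]*c[1]/c[2]+p["cy"]])
def tri(a,b):
    o1,d1=ray("scene",*a);o2,d2=ray("top",*b)
    s=np.linalg.lstsq(np.c_[d1,-d2],o2-o1,rcond=None)[0];x,y=o1+d1*s[0],o2+d2*s[1];return (x+y)/2,np.linalg.norm(x-y)
def blob(im,lo,hi,box):
    h=cv2.cvtColor(im,cv2.COLOR_RGB2HSV);m=cv2.inRange(h,np.array(lo),np.array(hi))
    if lo[0]==0: m|=cv2.inRange(h,np.array([170,*lo[1:]]),np.array([180,*hi[1:]]))
    k=np.zeros_like(m);u0,v0,u1,v1=box;k[v0:v1,u0:u1]=m[v0:v1,u0:u1]
    c=max(cv2.findContours(k,cv2.RETR_EXTERNAL,cv2.CHAIN_APPROX_NONE)[0],key=cv2.contourArea);return c
def cen(c):
    m=cv2.moments(c);return m["m10"]/m["m00"],m["m01"]/m["m00"]
E
python3 - <<'E'
from h import *
s=np.load("pics/scene0.npy");t=np.load("pics/top0.npy")
a=lambda im,u,v,w,h:cv2.resize(im[v:v+h,u:u+w],None,fx=6,fy=6,interpolation=cv2.INTER_CUBIC)
c=np.vstack([np.hstack([a(t,115,220,60,48),a(t,382,188,60,48)]),np.hstack([a(s,175,138,60,48),a(s,345,260,60,48)])])
cv2.imwrite("pics/c1.png",c[:,:,::-1])
hs=blob(s,(0,140,80),(8,255,255),(180,130,220,170));ht=blob(t,(0,140,80),(8,255,255),(115,225,150,255))
print("handle",cen(hs),cen(ht),cv2.boundingRect(hs),cv2.boundingRect(ht),tri(cen(hs),cen(ht)))
for n,im,b in(("scene",s,(280,260,342,300)),("top",t,(318,214,370,265))):
    k=blob(im,(10,70,120),(28,200,255),b);pts=np.array([plane(n,*q[0],.012) for q in k])[:,:2].astype(np.float32)
    print("bat",n,cv2.fitEllipse(pts),cv2.minEnclosingCircle(pts))
for n,im,b in(("scene",s,(180,150,235,200)),("top",t,(125,220,170,265))):
    k=blob(im,(5,120,60),(20,255,220),b);print(n,"wood",cv2.contourArea(k),cv2.minAreaRect(np.array([plane(n,*q[0],.0) for q in k])[:,:2].astype(np.float32)))
print(proj("scene",[.4,-.3,0]),proj("top",[.4,-.3,0]))
E
```

```text
handle (198.23397435897434, 150.13942307692307) (132.02597402597402, 239.6212121212121) (194, 142, 10, 17) (125, 233, 13, 13) (array([0.48307311, 0.35483601, 0.1623205 ]), np.float64(0.0003055647712669962))
bat scene ((0.4753052890300751, -0.22653113305568695), (0.1362893432378769, 0.14163225889205933), 147.74554443359375) ((0.475600928068161, -0.22697418928146362), 0.07290123403072357)
bat top ((0.47641298174858093, -0.22465528547763824), (0.1345309019088745, 0.13571639358997345), 21.34549331665039) ((0.4763971269130707, -0.22470226883888245), 0.06929756700992584)
scene wood 512.5 ((0.5243753790855408, 0.4227834939956665), (0.2378491759300232, 0.12828992307186127), 71.14886474609375)
top wood 646.0 ((0.5017265677452087, 0.35985875129699707), (0.10919129103422165, 0.08771632611751556), 2.0831804275512695)
[307.28445356 310.15135408] [369.91688505 263.37267715]
```

View pics/c1.png

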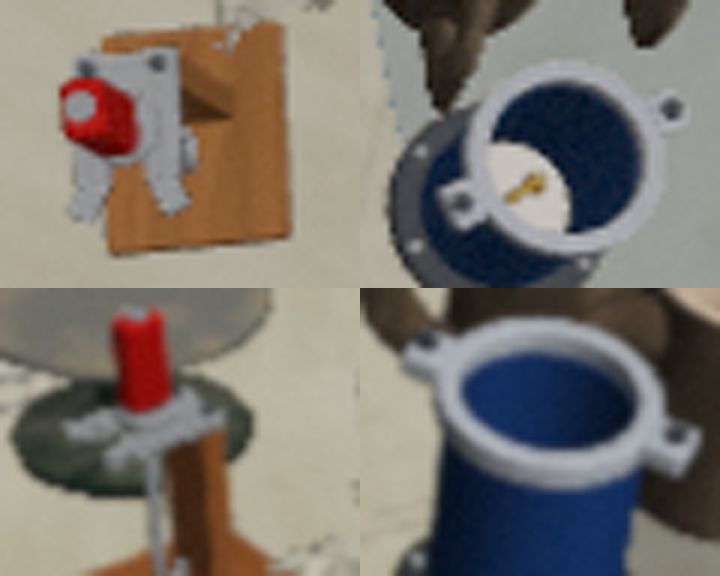

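Top crops: the handle is red with the fork behind it, and the prongs open downward in the image (towards the robot). The prong tips are at about (130,256) and (144,255), and the fork bolts at (129,231) and (141,230). The barrel ear bolts are at top (399,222) and (434,206), and scene (356,269) and (398,284). The gold bail and part of the white disc are visible at top (407–413, 218–222).

Run:
```python
from h import *
np.set_printoptions(precision=4,suppress=True)
t=np.load("pics/top0.npy")
A=tri((356.3,268.8),(399,221.8));B=tri((398.2,284.3),(434,206));print("ears",A,B)
c=(A[0]+B[0])/2;e=A[0]-B[0];print("axis",c,"sep",np.linalg.norm(e),"eardir yaw",np.arctan2(e[1],e[0]))
c2=(plane("top",399,221.8,.133)+plane("top",434,206,.133))/2;print(c2)
# table-plane foot and rim inner contour (dark blue)
k=blob(t,(100,60,10),(130,255,140),(400,195,432,232));print("boreblob",cv2.boundingRect(k))
f=lambda z,dx=0,dy=0:proj("top",[c[0]+dx,c[1]+dy,z])
print("pred disc centre",f(.024),"bail top",f(.052),"rim",f(.13))
h=cv2.cvtColor(t,cv2.COLOR_RGB2HSV);m=cv2.inRange(h,np.array([15,110,80]),np.array([35,255,255]));v,u=np.nonzero(m[205:232,395:425]);u+=395;v+=205
print(np.c_[u,v].tolist())
u_=e/np.linalg.norm(e)
for yaw in(-.3,-.15,0,.15,.3):
    R=cv2.Rodrigues(np.array([0,0,yaw]))[0];w=R@[u_[0],u_[1],0]
    print(yaw,[proj("top",np.array([c[0],c[1],0])+w*s+[0,0,z]).round(1) for s,z in((-.018,.026),(-.018,.04),(-.009,.051),(0,.052),(.009,.051),(.018,.04))])
tip=[plane("top",*q,.124) for q in((130.3,255.8),(143.7,255.3))];bo=[plane("top",*q,.126) for q in((129.2,231.3),(141.2,230.3))]
print("tips",tip,"bolts",bo)
d=(bo[0]+bo[1]-tip[0]-tip[1])/2;print("stand x yaw",np.arctan2(d[1],d[0]))
bb=bo[0]-bo[1];print("from bolts",np.arctan2(-bb[0],bb[1]))
```

```text
ears (array([ 0.4958, -0.3656,  0.1329]), np.float64(0.0014614061175011626)) (array([ 0.5344, -0.4669,  0.1329]), np.float64(0.0013128672988136005))
axis [ 0.5151 -0.4162  0.1329] sep 0.10836544437144092 eardir yaw 1.9347064521560347
[ 0.5145 -0.4158  0.133 ]
boreblob (404, 202, 25, 25)
pred disc centre [406.5691 221.6002] bail top [409.0241 219.6742] rim [416.404  213.8845]
[[410, 217], [410, 218], [411, 218], [409, 219], [410, 219], [411, 219], [407, 220], [408, 220], [407, 221]]
-0.3 [array([412.7, 220.7]), array([414. , 219.8]), array([412. , 219.4]), array([409. , 219.7]), array([405.9, 220.1]), array([401.9, 221.2])]
-0.15 [array([412.5, 219.9]), array([413.8, 218.9]), array([411.9, 218.9]), array([409. , 219.7]), array([406. , 220.6]), array([402.2, 222.1])]Traceback (most recent call last):
  File "<stdin>", line 15, in <module>
cv2.error: OpenCV(4.12.0) /io/opencv/modules/calib3d/src/calibration_base.cpp:151: error: (-210:Unsupported format or combination of formats) The matrices must have 32f or 64f data type in function 'Rodrigues'
```

Run:
```python
from h import *
np.set_printoptions(precision=4,suppress=True)
t=np.load("pics/top0.npy")
c=np.array([.5148,-.416]);e=1.9347
for yaw in(-.3,-.15,0,.15,.3):
    w=np.array([np.cos(e+yaw),np.sin(e+yaw)])
    print(yaw,[proj("top",[*(c+w*s),z]).round(1).tolist() for s,z in((-.018,.026),(-.018,.04),(-.009,.051),(0,.052),(.009,.051),(.018,.04))])
tip=[plane("top",*q,.124) for q in((130.3,255.8),(143.7,255.3))];bo=[plane("top",*q,.126) for q in((129.2,231.3),(141.2,230.3))]
print("tips",tip,"bolts",bo)
d=(bo[0]+bo[1]-tip[0]-tip[1])/2;print("stand x yaw",np.arctan2(d[1],d[0]))
bb=bo[0]-bo[1];print("from bolts",np.arctan2(-bb[0],bb[1]))
print("R-B",*(t[212:226,402:420,0].astype(int)-t[212:226,402:420,2]),sep="\n")
# board mug / stand wood front edge
k=blob(t,(5,120,60),(20,255,220),(125,220,170,265));r4=np.array([plane("top",*q[0],.008) for q in cv2.convexHull(k)]);print(r4[:,:2])
ht=blob(t,(0,140,80),(8,255,255),(115,225,150,255));print(cv2.minAreaRect(ht))
print("handle top px pred",proj("top",[.483,.355,.188]),proj("top",[.483,.355,.132]))
```

```text
-0.3 [[412.6, 220.8], [413.9, 219.9], [411.9, 219.5], [409.0, 219.8], [405.8, 220.2], [401.9, 221.3]]
-0.15 [[412.4, 220.0], [413.7, 219.0], [411.8, 219.0], [409.0, 219.8], [405.9, 220.7], [402.1, 222.2]]
0 [[412.1, 219.1], [413.3, 218.2], [411.6, 218.6], [409.0, 219.8], [406.1, 221.1], [402.4, 223.1]]
0.15 [[411.6, 218.4], [412.9, 217.4], [411.4, 218.2], [409.0, 219.8], [406.4, 221.5], [402.9, 223.9]]
0.3 [[411.0, 217.6], [412.3, 216.7], [411.1, 217.9], [409.0, 219.8], [406.7, 221.8], [403.5, 224.6]]
tips [array([0.4457, 0.3711, 0.124 ]), array([0.4449, 0.3349, 0.124 ])] bolts [array([0.5132, 0.374 , 0.126 ]), array([0.5141, 0.3412, 0.126 ])]
stand x yaw 0.06778999647777419
from bolts 0.026608656960222854
R-B
[ -4   4  10  11  10  10   8   6 -11 -33 -37 -29 -41 -37 -33 -43 -42 -40]
[ -5   5  10  10  11  10  10  10  10   5 -26 -33 -35 -35 -34 -32 -42 -42]
[ -4   5  10  10  11  10  10  10  10  10   9 -12 -42 -37 -33 -41 -33 -34]
[ -5   5  10   9  10   9  10  11  10  11   9   5 -16 -46 -33 -39 -35 -44]
[ -8  -1  10  10  10  11  11  12  21  23  14  10   6 -24 -35 -37 -36 -39]
[ -5  -3  
[... 301 characters left out ...]
1  43  78  24  12  11  11  12  10  11  12  12 -25 -40 -40]
[ -7  -5  -5  -5  -2   7  10  10  11  10   9  11  11  10   7 -20 -41 -41]
[ -8  -6  -5  -7  -7  -4   8  10  11  11  10  11  12  12   8 -19 -41 -44]
[ -5  -8  -4  -6  -5  -6  -4   4  11  10  11  10  11  13  11 -20 -41 -40]
[-20 -15  -3  -4  -5  -5  -7  -5   1   7  10  11  10   6   2 -29 -43 -41]
[[0.554  0.3192]
 [0.5508 0.3162]
 [0.4899 0.3136]
 [0.448  0.3139]
 [0.4466 0.3404]
 [0.4456 0.3728]
 [0.4471 0.3993]
 [0.5466 0.403 ]
 [0.5528 0.403 ]
 [0.5541 0.3731]
 [0.5545 0.3282]]
((131.13998413085938, 238.97998046875), (13.01076602935791, 11.030866622924805), 81.8698959350586)
handle top px pred [128.9376 237.9844] [135.4433 241.4269]
```

Run:
```python
from h import *
t=np.load("pics/top0.npy")
a=lambda im,u,v,w,h:cv2.resize(im[v:v+h,u:u+w],None,fx=16,fy=16,interpolation=cv2.INTER_NEAREST)
cv2.imwrite("pics/c2.png",np.hstack([a(t,398,208,24,24),a(t,122,226,26,24)])[:,:,::-1])
```

```text
(no output)
```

View pics/c2.png

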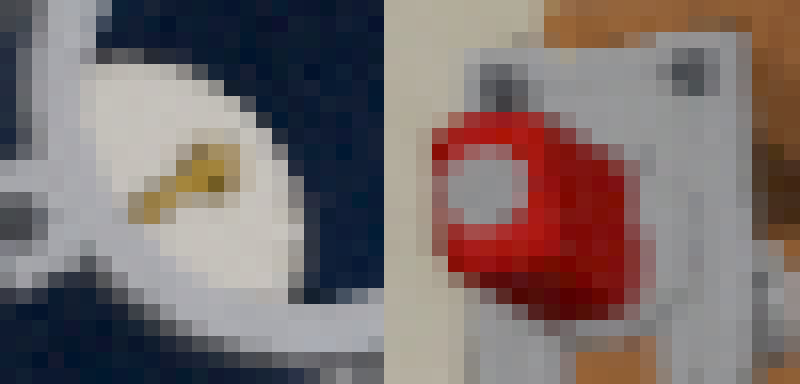

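The bail's arch shows from about (406,221) to (411,217) with the disc edge at u≈416.6. That puts the bail yaw about 0.2 rad past the ear line. Next is the turn and the move above the handle.

Emit:
send_rows --commands '[{"turn": -0.126},{"turn": -0.126},{"turn": -0.126},{"turn": -0.126}]'

```text
$.commands[0]: bad value
```

Emit:
send_rows --commands '[{"x": 2.93,"y": 1.86},{"x": 2.93,"y": 1.86},{"x": 2.93,"y": 1.86},{"x": 2.93,"y": 1.86},{"x": 2.93,"y": 1.86},{"x": 2.93,"y": 1.86},{"x": 2.93,"y": 1.86},{"x": 2.93,"y": 1.86}]'

```text
$.commands[0]: bad value
```

Emit:
send_rows --commands '[{"x": 0},{"x": 0},{"x": 0}]'

```text
$.commands[0]: bad value
```

```bash
cat >> h.py <<'E'
def yaw():
    w,x,y,z=r.get_obs()["orientation"];return 2*np.arctan2(y,x)
def go(tx,ty,tz,ps=None):
    "remaining tool-frame shift in cm, and turn"
    o=r.get_obs();p=yaw();d=np.array([tx,ty,tz])-o["position"];c,s=np.cos(p),np.sin(p)
    print("t",o["time"],"pos",o["position"].round(4),"yaw",round(p,3),"q",o["qpos"].round(2),"F",o["force"].round(1),"gap",round(float(o["finger_gap"]),3))
    print("shift cm",np.round([100*(d[0]*c+d[1]*s),100*(d[0]*s-d[1]*c),-100*d[2]],2), "" if ps is None else ("turn",round((p-ps+np.pi)%(2*np.pi)-np.pi,3)))
E
python3 - <<'E'
from h import *
go(.484,.355,.145,.045)
t=np.load("pics/top0.npy")
print(plane("top",127.9,237.1,.188),plane("top",127.9,237.1,.192))
pts=np.array([[410.3,212],[411.7,213],[413.1,214],[414,215],[414.7,216],[415.4,217],[415.7,218],[416.4,219],[416.7,220],[416.7,221],[416.9,222],[416.8,223],[416.7,224]])
W=np.array([plane("top",*p,.024)[:2] for p in pts])
from scipy.optimize import least_squares
print(least_squares(lambda c:np.hypot(*(W-c).T)-.032,[.515,-.416]).x, least_squares(lambda c:np.hypot(*(W-c[:2]).T)-c[2],[.515,-.416,.032]).x)
E
```

```text
t 0.1 pos [0.2433 0.4928 0.2305] yaw -0.459 q [ 1.4   0.26  0.11 -0.   -1.42 -0.28] F [-0.5 -0.1  0.2] gap 1.0
shift cm [27.68  1.69  8.55] ('turn', np.float64(-0.504))
[0.48549274 0.35771044 0.188     ] [0.48473318 0.35643781 0.192     ]
[ 0.51523562 -0.41466329] [ 0.5144061  -0.412505    0.03414705]
```

Emit:
send_rows --commands '[{"x": 0,"y": 0,"z": 0,"turn": -0.126,"claw": 1},{"x": 0,"y": 0,"z": 0,"turn": -0.126,"claw": 1},{"x": 0,"y": 0,"z": 0,"turn": -0.126,"claw": 1},{"x": 0,"y": 0,"z": 0,"turn": -0.126,"claw": 1}]'

```text
time: 0.5
position: [0.2434, 0.4929, 0.2307]
orientation: [0.0, 1.0, 0.025, -0.0]
force: [0.3, -0.2, 0.0]
finger_gap: 1.001
gripper_force: 0.0
```

Emit:
send_rows --commands '[{"x": 2.93,"y": 1.86,"z": 0,"turn": 0,"claw": 1},{"x": 2.93,"y": 1.86,"z": 0,"turn": 0,"claw": 1},{"x": 2.93,"y": 1.86,"z": 0,"turn": 0,"claw": 1},{"x": 2.93,"y": 1.86,"z": 0,"turn": 0,"claw": 1},{"x": 2.93,"y": 1.86,"z": 0,"turn": 0,"claw": 1},{"x": 2.93,"y": 1.86,"z": 0,"turn": 0,"claw": 1},{"x": 2.93,"y": 1.86,"z": 0,"turn": 0,"claw": 1},{"x": 2.93,"y": 1.86,"z": 0,"turn": 0,"claw": 1}]'

```text
time: 1.3
position: [0.4854, 0.3541, 0.2308]
orientation: [0.0, 1.0, 0.023, -0.0]
force: [-0.3, 0.4, 0.3]
finger_gap: 1.006
gripper_force: 0.0
```

Emit:
send_rows --commands '[{"x": 0,"y": 0,"z": 0,"turn": 0,"claw": 1},{"x": 0,"y": 0,"z": 0,"turn": 0,"claw": 1},{"x": 0,"y": 0,"z": 0,"turn": 0,"claw": 1}]'

```text
time: 1.6
position: [0.4839, 0.3553, 0.231]
orientation: [0.0, 1.0, 0.023, -0.0]
force: [-0.5, 0.6, 0.2]
finger_gap: 1.0
gripper_force: 0.0
```

Run:
```python
from h import *
go(.4845,.356,.147,.045)
```

```text
t 1.6 pos [0.4839 0.3553 0.231 ] yaw 0.046 q [ 0.89  0.36  0.25 -0.   -1.46  0.72] F [-0.5  0.6  0.2] gap 1.0
shift cm [ 0.07 -0.06  8.4 ] ('turn', np.float64(0.001))
```

Emit:
send_rows --commands '[{"x": 0.07,"y": -0.06,"z": 2,"turn": 0,"claw": 1},{"x": 0,"y": 0,"z": 2.5,"turn": 0,"claw": 1},{"x": 0,"y": 0,"z": 2.5,"turn": 0,"claw": 1},{"x": 0,"y": 0,"z": 1.4,"turn": 0,"claw": 1},{"x": 0,"y": 0,"z": 0,"turn": 0,"claw": 1},{"x": 0,"y": 0,"z": 0,"turn": 0,"claw": 1}]'

```text
time: 2.2
position: [0.4848, 0.3563, 0.148]
orientation: [-0.0, 1.0, 0.023, 0.0]
force: [0.1, -0.1, 1.5]
finger_gap: 1.003
gripper_force: 0.0
```

Emit:
send_rows --commands '[{"x": 0,"y": 0,"z": 0,"turn": 0,"claw": 0.5},{"x": 0,"y": 0,"z": 0,"turn": 0,"claw": 0.35},{"x": 0,"y": 0,"z": 0,"turn": 0,"claw": 0},{"x": 0,"y": 0,"z": 0,"turn": 0,"claw": 0},{"x": 0,"y": 0,"z": 0,"turn": 0,"claw": 0},{"x": 0,"y": 0,"z": 0,"turn": 0,"claw": 0}]' --squeeze 50

```text
time: 2.8
position: [0.4853, 0.3559, 0.1476]
orientation: [-0.0, 1.0, 0.023, 0.0]
force: [-0.8, 0.5, 2.1]
finger_gap: 0.223
gripper_force: 53.1
```

Emit:
send_rows --commands '[{"x": 0,"y": 0,"z": 0,"turn": 0,"claw": 0},{"x": 0,"y": 0,"z": 0,"turn": 0,"claw": 0},{"x": 0,"y": 0,"z": 0,"turn": 0,"claw": 0}]'

```text
time: 3.1
position: [0.4853, 0.3559, 0.1476]
orientation: [-0.0, 1.0, 0.023, 0.0]
force: [-0.6, 1.1, 1.6]
finger_gap: 0.23
gripper_force: 53.1
```

Emit:
send_rows --commands '[{"x": 0,"y": 0,"z": -0.3,"turn": 0,"claw": 0},{"x": 0,"y": 0,"z": -0.3,"turn": 0,"claw": 0},{"x": -0.5,"y": 0,"z": 0,"turn": 0,"claw": 0},{"x": -1.5,"y": 0,"z": 0,"turn": 0,"claw": 0},{"x": -2,"y": 0,"z": 0,"turn": 0,"claw": 0},{"x": -2,"y": 0,"z": 0,"turn": 0,"claw": 0},{"x": -2,"y": 0,"z": 0,"turn": 0,"claw": 0},{"x": -1,"y": 0,"z": 0,"turn": 0,"claw": 0}]'

```text
time: 3.9
position: [0.3936, 0.3512, 0.1532]
orientation: [0.0, 1.0, 0.023, -0.0]
force: [0.8, -0.2, -1.3]
finger_gap: 0.228
gripper_force: 52.7
```

Emit:
send_rows --commands '[{"x": 0,"y": 0,"z": -1,"turn": 0,"claw": 0},{"x": 0,"y": 0,"z": -3,"turn": 0,"claw": 0},{"x": 0,"y": 0,"z": -4,"turn": 0,"claw": 0},{"x": 0,"y": 0,"z": -4,"turn": 0,"claw": 0},{"x": 0,"y": 0,"z": -2,"turn": 0,"claw": 0},{"x": 0,"y": 0,"z": 0,"turn": 0,"claw": 0},{"x": 0,"y": 0,"z": 0,"turn": 0,"claw": 0}]'

```text
time: 4.6
position: [0.3955, 0.3517, 0.2933]
orientation: [-0.0, 1.0, 0.022, -0.0]
force: [-0.1, -0.8, -1.6]
finger_gap: 0.23
gripper_force: 52.7
```

Run:
```python
from h import *
go(.40,-.30,.29,.56)
for n in("scene","top"):
    im=optics.snapshot(n); np.save(f"pics/{n}1.npy",im)
p=r.get_obs()["position"]
S=[]
for n in("scene","top"):
    im=np.load(f"pics/{n}1.npy");u,v=proj(n,[p[0],p[1],p[2]-.05]).astype(int)
    print(n,u,v,"grip",proj(n,[p[0],p[1],p[2]+.0124]),"tip",proj(n,[p[0],p[1],p[2]+.0124-.148]))
    u0=max(u-30,0);v0=max(v-32,0);S.append(cv2.resize(im[v0:v0+65,u0:u0+60],(480,520),interpolation=cv2.INTER_CUBIC)[:, :400]);print(u0,v0)
cv2.imwrite("pics/c3.png",np.hstack(S)[:,:,::-1])
```

```text
t 4.6 pos [0.3955 0.3517 0.2933] yaw 0.045 q [ 1.02  0.2   0.2  -0.   -1.56  0.59] F [-0.1 -0.8 -1.6] gap 0.23
shift cm [-2.47 65.13  0.33] ('turn', np.float64(-0.515))
scene 172 136 grip [170.05677525 117.62945418] tip [175.12505831 160.23650244]
142 104
top 123 269 grip [114.4687583  266.86907058] tip [133.91529543 272.92451993]
93 237
```

View pics/c3.png

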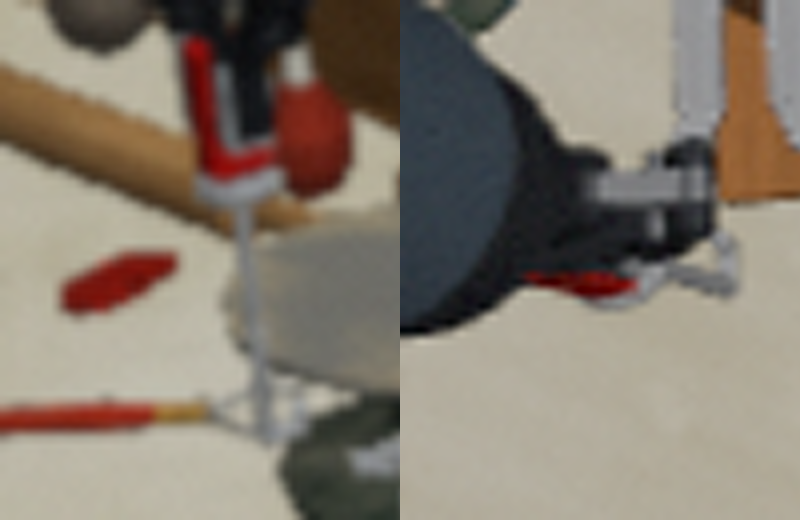

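Run:
```python
from h import *
np.set_printoptions(precision=4,suppress=True)
p=r.get_obs()["position"];c,s=np.cos(.045),np.sin(.045)
def H(x,y,z): return [p[0]+x*c-y*s,p[1]+x*s+y*c,p[2]+.0124+z]
for nm,q in dict(handlebot=(0,0,-.028),collar=(0,0,-.036),mid=(0,0,-.09),bot=(0,0,-.148),foot=(.019,0,-.148),tip=(.0155,0,-.134)).items(): print(nm,proj("scene",H(*q)),proj("top",H(*q)))
im=np.load("pics/scene1.npy");print(im[150:164,168:184].sum(2)//3)
im=np.load("pics/top1.npy");print(im[264:278,124:140].sum(2)//3)
```

```text
handlebot [171.0538 126.0112] [118.5294 268.1335]
collar [171.3353 128.3774] [119.6537 268.4836]
mid [173.197  144.0277] [126.857  270.7266]
bot [175.1251 160.2365] [133.9153 272.9245]
foot [180.2222 158.3639] [133.6331 265.7363]
tip [178.8497 154.8617] [132.0423 266.4815]
[[184 185 184 182 180 147 120 123 102  89  89  92  90  98 103 107]
 [184 183 183 183 178 143 118 130 145 153 149 119  97  96  98  97]
 [183 184 181 177 165 130 116 118 140 153 144 135 144 153 153 124]
 [168 177 165 156 147 129 120 115 141 152 142 143 163 177 178 163]
 [144 154 148 155 163 142 123 124 156 171 163 159 168 178 172 149]
 [114 139 156 168 174 147 121 128 159 173 159 145 144 135 120  94]
 [108 121 137 156 169 150 122 126 145 162 150 133 109  77  61  53]
 [152 146 135 130 141 133 115 122 140 153 146 132  96  57  49  49]
 [177 175 167 159 150 138 125 126 137 139 116  98  74  53  49  51]
 [183 183 180 180 173 168 149 133 146 129  81  62  58  55  57  56]
 [182 181 183 182 181 179 175 164 163 123  69  61  63  67  67  67]
 [180 181 181 182 183 182 180 176 150  96  65  65  68  69  68  69]
 [181 182 181 181 181 
[... 351 characters left out ...]
 137 125 147 167 168 168 169]
 [ 17  16  18  18  51 122 162 161 139 119 133 148 166 167 167 167]
 [ 39  45  78 102 150 166 167 161 144 146 150 150 165 167 167 168]
 [132 140 113 112 114 118 130 148 147 148 154 152 166 167 166 167]
 [140 139 104 104 108 108 110 116 114 118 141 151 167 167 166 166]
 [138 126 128 132  98  97 103 107 111 112 118 145 169 169 168 168]
 [131 151 163 162 161 157 130 101 111 100 116 150 169 169 169 167]
 [153 164 163 164 165 165 162 164 156 137 151 168 170 169 168 169]
 [163 164 165 164 165 165 163 165 166 164 165 169 170 170 169 170]
 [163 165 165 163 165 165 165 164 167 166 167 168 166 168 169 169]
 [163 164 164 163 164 164 163 164 165 165 165 167 166 166 168 169]]
```

The hook is held upright: shaft bottom at scene (174.5,159) and top (133.5,273), foot pointing +x. Both are within a few mm of the prediction. I'll carry it past in front of the heap.

Emit:
send_rows --commands '[{"x": 0,"y": 0,"z": 0,"turn": -0.129,"claw": 0},{"x": 0,"y": 0,"z": 0,"turn": -0.129,"claw": 0},{"x": 0,"y": 0,"z": 0,"turn": -0.129,"claw": 0},{"x": 0,"y": 0,"z": 0,"turn": -0.128,"claw": 0},{"x": -1,"y": 1.6,"z": 0,"turn": 0,"claw": 0},{"x": -2,"y": 3.2,"z": 0,"turn": 0,"claw": 0},{"x": -2.1,"y": 3.4,"z": 0,"turn": 0,"claw": 0},{"x": -2.1,"y": 3.4,"z": 0,"turn": 0,"claw": 0}]'

```text
time: 5.5
position: [0.3953, 0.2134, 0.292]
orientation: [0.001, 0.961, 0.277, -0.001]
force: [0.9, 0.2, -1.9]
finger_gap: 0.226
gripper_force: 52.7
```

Emit:
send_rows --commands '[{"x": -2.1,"y": 3.4,"z": 0,"turn": 0,"claw": 0},{"x": -2.1,"y": 3.4,"z": 0,"turn": 0,"claw": 0},{"x": -2.1,"y": 3.4,"z": 0,"turn": 0,"claw": 0},{"x": -2.1,"y": 3.4,"z": 0,"turn": 0,"claw": 0},{"x": -2.1,"y": 3.4,"z": 0,"turn": 0,"claw": 0},{"x": -2.1,"y": 3.4,"z": 0,"turn": 0,"claw": 0},{"x": -2.1,"y": 3.4,"z": 0,"turn": 0,"claw": 0},{"x": -2.1,"y": 3.4,"z": 0,"turn": 0,"claw": 0}]'

```text
time: 6.3
position: [0.3972, -0.1062, 0.2924]
orientation: [-0.0, 0.961, 0.277, -0.001]
force: [1.2, 1.0, -1.7]
finger_gap: 0.23
gripper_force: 52.7
```

Emit:
send_rows --commands '[{"x": -2.1,"y": 3.4,"z": 0,"turn": 0,"claw": 0},{"x": -2.1,"y": 3.4,"z": 0,"turn": 0,"claw": 0},{"x": -2.1,"y": 3.4,"z": 0,"turn": 0,"claw": 0},{"x": -1.5,"y": 2.4,"z": 0,"turn": 0,"claw": 0},{"x": 0,"y": 0,"z": 0,"turn": 0,"claw": 0},{"x": 0,"y": 0,"z": 0,"turn": 0,"claw": 0}]'

```text
time: 6.9
position: [0.3984, -0.2531, 0.292]
orientation: [-0.001, 0.961, 0.276, -0.001]
force: [0.3, 0.4, -2.2]
finger_gap: 0.227
gripper_force: 52.6
```

Run:
```python
from h import *
go(.4921,-.4293,.29,.56)
```

```text
t 6.9 pos [ 0.3984 -0.2531  0.292 ] yaw 0.558 q [-0.23  0.09  0.06 -0.   -1.54  2.36] F [ 0.3  0.4 -2.2] gap 0.227
shift cm [-1.39 19.91  0.2 ] ('turn', np.float64(-0.002))
```

Emit:
send_rows --commands '[{"x": -0.2,"y": 1.5,"z": 0,"turn": 0,"claw": 0},{"x": -0.2,"y": 3,"z": 0,"turn": 0,"claw": 0},{"x": -0.2,"y": 3.4,"z": 0,"turn": 0,"claw": 0},{"x": -0.2,"y": 3.4,"z": 0,"turn": 0,"claw": 0},{"x": -0.2,"y": 3.4,"z": 0,"turn": 0,"claw": 0},{"x": -0.2,"y": 3.2,"z": 0,"turn": 0,"claw": 0},{"x": -0.19,"y": 2,"z": 0,"turn": 0,"claw": 0}]'

```text
time: 7.6
position: [0.4941, -0.4299, 0.2916]
orientation: [-0.001, 0.961, 0.277, -0.001]
force: [-0.0, -0.1, -1.4]
finger_gap: 0.226
gripper_force: 52.6
```

Emit:
send_rows --commands '[{"x": 0,"y": 0,"z": 0,"turn": 0,"claw": 0},{"x": 0,"y": 0,"z": 0,"turn": 0,"claw": 0},{"x": 0,"y": 0,"z": 0,"turn": 0,"claw": 0}]'

```text
time: 7.9
position: [0.4931, -0.428, 0.2936]
orientation: [0.0, 0.961, 0.277, 0.0]
force: [0.2, 0.8, -1.1]
finger_gap: 0.23
gripper_force: 52.6
```

Run:
```python
from h import *
np.set_printoptions(precision=4,suppress=True)
go(.4921,-.4293,.29,.56)
p=r.get_obs()["position"];c,s=np.cos(.56),np.sin(.56);S=[]
def H(x,y,z): return [p[0]+x*c-y*s,p[1]+x*s+y*c,p[2]+.0124+z]
for n,u,v in(("scene",345,225),("top",385,190)):
    im=optics.snapshot(n); np.save(f"pics/{n}2.npy",im);S.append(cv2.resize(im[v:v+75,u:u+65],None,fx=6,fy=6,interpolation=cv2.INTER_CUBIC))
for nm,q in dict(collar=(0,0,-.036),bot=(0,0,-.148),foot=(.019,0,-.148),tip=(.0155,0,-.134)).items(): print(nm,proj("scene",H(*q)),proj("top",H(*q)))
cv2.imwrite("pics/c4.png",np.hstack(S)[:,:,::-1])
```

```text
t 7.9 pos [ 0.4931 -0.428   0.2936] yaw 0.561 q [-0.48  0.47  0.58  0.   -1.68  2.61] F [ 0.2  0.8 -1.1] gap 0.23
shift cm [-0.15  0.06  0.36] ('turn', np.float64(0.001))
collar [379.7985 236.8305] [437.9248 210.0218]
bot [374.8254 274.8536] [424.5882 219.3692]
foot [376.4458 269.8779] [420.1482 213.7463]
tip [376.7476 266.2544] [422.4629 213.6528]
```

View pics/c4.png

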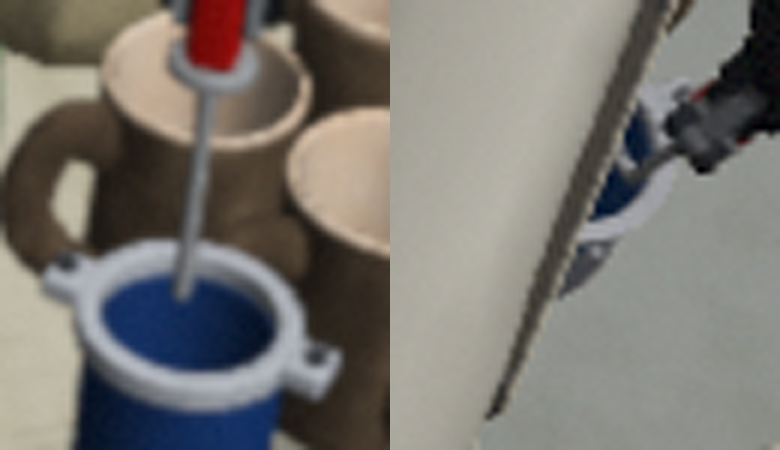

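The scene view shows the shaft bottom at (374.7,274.6), as predicted and over the bore near its edge. In the top view the arm covers most of the barrel. Lowering.

Emit:
send_rows --commands '[{"x": -0.15,"y": 0.06,"z": 0,"turn": 0,"claw": 0},{"x": 0,"y": 0,"z": 1.5,"turn": 0,"claw": 0},{"x": 0,"y": 0,"z": 2.2,"turn": 0,"claw": 0},{"x": 0,"y": 0,"z": 2.2,"turn": 0,"claw": 0},{"x": 0,"y": 0,"z": 2.2,"turn": 0,"claw": 0},{"x": 0,"y": 0,"z": 2,"turn": 0,"claw": 0},{"x": 0,"y": 0,"z": 1.5,"turn": 0,"claw": 0},{"x": 0,"y": 0,"z": 0.8,"turn": 0,"claw": 0}]'

```text
time: 8.8
position: [0.4913, -0.4294, 0.168]
orientation: [-0.001, 0.961, 0.277, -0.001]
force: [-0.4, 0.4, -0.9]
finger_gap: 0.229
gripper_force: 52.6
```

Emit:
send_rows --commands '[{"x": 0,"y": 0,"z": 0,"turn": 0,"claw": 0},{"x": 0,"y": 0,"z": 0,"turn": 0,"claw": 0},{"x": 0,"y": 0,"z": 0,"turn": 0,"claw": 0}]'

```text
time: 9.1
position: [0.4924, -0.4304, 0.1706]
orientation: [0.001, 0.961, 0.277, 0.001]
force: [0.1, 0.0, -0.5]
finger_gap: 0.225
gripper_force: 52.6
```

Emit:
send_rows --commands '[{"x": 0,"y": 0,"z": 0.2,"turn": 0,"claw": 0},{"x": 0,"y": 0,"z": 0,"turn": 0,"claw": 0},{"x": 0,"y": 0,"z": 0,"turn": 0,"claw": 0}]'

```text
time: 9.4
position: [0.492, -0.4301, 0.1674]
orientation: [0.0, 0.961, 0.276, 0.0]
force: [-0.3, 0.2, -1.0]
finger_gap: 0.228
gripper_force: 52.6
```

Emit:
send_rows --commands '[{"x": 0,"y": 0,"z": 0.3,"turn": 0,"claw": 0},{"x": 0,"y": 0,"z": 0,"turn": 0,"claw": 0},{"x": 0,"y": 0,"z": 0,"turn": 0,"claw": 0}]'

```text
time: 9.7
position: [0.4918, -0.43, 0.1641]
orientation: [-0.0, 0.961, 0.276, -0.0]
force: [-0.5, -0.0, -1.7]
finger_gap: 0.224
gripper_force: 52.6
```

Emit:
send_rows --commands '[{"x": 0,"y": 0,"z": 0.2,"turn": 0,"claw": 0},{"x": 0,"y": 0,"z": 0,"turn": 0,"claw": 0},{"x": 0,"y": 0,"z": 0,"turn": 0,"claw": 0}]'

```text
time: 10.0
position: [0.4919, -0.43, 0.1622]
orientation: [-0.0, 0.961, 0.276, -0.0]
force: [0.8, 0.2, -0.9]
finger_gap: 0.231
gripper_force: 52.6
```

Emit:
send_rows --commands '[{"x": 0,"y": 0,"z": 0.2,"turn": 0,"claw": 0},{"x": 0,"y": 0,"z": 0,"turn": 0,"claw": 0},{"x": 0,"y": 0,"z": 0,"turn": 0,"claw": 0}]'

```text
time: 10.3
position: [0.4919, -0.43, 0.1602]
orientation: [-0.0, 0.961, 0.276, -0.0]
force: [0.5, -0.1, -2.0]
finger_gap: 0.23
gripper_force: 52.6
```

Emit:
send_rows --commands '[{"x": 0,"y": 0,"z": 0.15,"turn": 0,"claw": 0},{"x": 0,"y": 0,"z": 0,"turn": 0,"claw": 0},{"x": 0,"y": 0,"z": 0,"turn": 0,"claw": 0}]'

```text
time: 10.6
position: [0.4921, -0.4302, 0.1593]
orientation: [0.0, 0.961, 0.277, 0.0]
force: [-0.1, -0.6, 2.6]
finger_gap: 0.229
gripper_force: 53.1
```

Emit:
send_rows --commands '[{"x": 0,"y": 0,"z": 0.1,"turn": 0,"claw": 0},{"x": 0,"y": 0,"z": 0,"turn": 0,"claw": 0},{"x": 0,"y": 0,"z": 0,"turn": 0,"claw": 0}]'

```text
time: 10.9
position: [0.4921, -0.4303, 0.1592]
orientation: [0.001, 0.961, 0.277, 0.0]
force: [-1.1, 2.6, 6.4]
finger_gap: 0.222
gripper_force: 53.7
```

Contact with the disc came at TCP z 0.1593, which matches the nominal geometry. I'll raise 6 mm and move forward under the bail.

Emit:
send_rows --commands '[{"x": 0,"y": 0,"z": -0.7,"turn": 0,"claw": 0},{"x": 0,"y": 0,"z": 0,"turn": 0,"claw": 0},{"x": 0.4,"y": 0,"z": 0,"turn": 0,"claw": 0},{"x": 0.4,"y": 0,"z": 0,"turn": 0,"claw": 0},{"x": 0.4,"y": 0,"z": 0,"turn": 0,"claw": 0},{"x": 0.3,"y": 0,"z": 0,"turn": 0,"claw": 0},{"x": 0,"y": 0,"z": 0,"turn": 0,"claw": 0},{"x": 0,"y": 0,"z": 0,"turn": 0,"claw": 0}]'

```text
time: 11.7
position: [0.5047, -0.422, 0.1647]
orientation: [-0.0, 0.961, 0.277, -0.0]
force: [-0.5, 0.8, -1.7]
finger_gap: 0.226
gripper_force: 52.8
```

Emit:
send_rows --commands '[{"x": 0.2,"y": 0,"z": 0,"turn": 0,"claw": 0},{"x": 0.2,"y": 0,"z": 0,"turn": 0,"claw": 0},{"x": 0.2,"y": 0,"z": 0,"turn": 0,"claw": 0},{"x": 0,"y": 0,"z": 0,"turn": 0,"claw": 0}]'

```text
time: 12.1
position: [0.51, -0.4187, 0.1648]
orientation: [-0.0, 0.961, 0.277, 0.0]
force: [0.4, 0.1, -2.0]
finger_gap: 0.228
gripper_force: 52.8
```

Emit:
send_rows --commands '[{"x": 0.2,"y": 0,"z": 0,"turn": 0,"claw": 0},{"x": 0.1,"y": 0,"z": 0,"turn": 0,"claw": 0},{"x": 0,"y": 0,"z": 0,"turn": 0,"claw": 0},{"x": 0,"y": 0,"z": 0,"turn": 0,"claw": 0}]'

```text
time: 12.5
position: [0.5123, -0.4173, 0.1647]
orientation: [-0.0, 0.961, 0.276, -0.0]
force: [0.4, -0.4, -1.4]
finger_gap: 0.226
gripper_force: 52.7
```

Emit:
send_rows --commands '[{"x": 0,"y": 0,"z": -0.3,"turn": 0,"claw": 0},{"x": 0,"y": 0,"z": -0.3,"turn": 0,"claw": 0},{"x": 0,"y": 0,"z": -0.3,"turn": 0,"claw": 0},{"x": 0,"y": 0,"z": -0.3,"turn": 0,"claw": 0},{"x": 0,"y": 0,"z": -0.4,"turn": 0,"claw": 0},{"x": 0,"y": 0,"z": -0.4,"turn": 0,"claw": 0},{"x": 0,"y": 0,"z": 0,"turn": 0,"claw": 0},{"x": 0,"y": 0,"z": 0,"turn": 0,"claw": 0}]'

```text
time: 13.3
position: [0.5123, -0.4172, 0.1848]
orientation: [-0.0, 0.961, 0.276, 0.0]
force: [0.4, -0.0, -2.8]
finger_gap: 0.228
gripper_force: 52.6
```

Emit:
send_rows --commands '[{"x": 0,"y": 0,"z": 0,"turn": 0,"claw": 0}]'

```text
time: 13.4
position: [0.5122, -0.4171, 0.1845]
orientation: [-0.0, 0.961, 0.276, -0.0]
force: [0.3, -0.2, -2.7]
finger_gap: 0.224
gripper_force: 52.6
```

Emit:
send_rows --commands '[{"x": 0,"y": 0,"z": 0,"turn": 0,"claw": 0}]'

```text
time: 13.5
position: [0.5122, -0.4172, 0.1845]
orientation: [-0.0, 0.961, 0.276, -0.0]
force: [-0.2, -0.4, -2.5]
finger_gap: 0.231
gripper_force: 52.6
```

Vertical load rose by about 1.2 N, so the plunger is caught. Drawing it out.

Emit:
send_rows --commands '[{"x": -0.1,"y": 0,"z": -0.4,"turn": 0,"claw": 0},{"x": 0,"y": 0,"z": -0.6,"turn": 0,"claw": 0},{"x": 0,"y": 0,"z": -0.8,"turn": 0,"claw": 0},{"x": 0,"y": 0,"z": -0.8,"turn": 0,"claw": 0},{"x": 0,"y": 0,"z": -0.8,"turn": 0,"claw": 0},{"x": 0,"y": 0,"z": -0.8,"turn": 0,"claw": 0},{"x": 0,"y": 0,"z": -0.8,"turn": 0,"claw": 0},{"x": 0,"y": 0,"z": -0.8,"turn": 0,"claw": 0}]'

```text
time: 14.3
position: [0.5114, -0.4178, 0.2435]
orientation: [0.0, 0.961, 0.276, 0.0]
force: [-0.0, 0.4, -2.2]
finger_gap: 0.227
gripper_force: 52.6
```

Emit:
send_rows --commands '[{"x": 0,"y": 0,"z": -0.8,"turn": 0,"claw": 0},{"x": 0,"y": 0,"z": -0.8,"turn": 0,"claw": 0},{"x": 0,"y": 0,"z": -0.8,"turn": 0,"claw": 0},{"x": 0,"y": 0,"z": -0.8,"turn": 0,"claw": 0},{"x": 0,"y": 0,"z": -0.8,"turn": 0,"claw": 0},{"x": 0,"y": 0,"z": -0.8,"turn": 0,"claw": 0},{"x": 0,"y": 0,"z": -0.8,"turn": 0,"claw": 0},{"x": 0,"y": 0,"z": -0.8,"turn": 0,"claw": 0}]'

```text
time: 15.1
position: [0.5114, -0.4178, 0.3074]
orientation: [0.0, 0.961, 0.276, -0.0]
force: [0.2, -0.6, -2.0]
finger_gap: 0.23
gripper_force: 52.6
```

Emit:
send_rows --commands '[{"x": 0,"y": 0,"z": -0.8,"turn": 0,"claw": 0},{"x": 0,"y": 0,"z": -0.6,"turn": 0,"claw": 0},{"x": 0,"y": 0,"z": -0.2,"turn": 0,"claw": 0},{"x": 0,"y": 0,"z": 0,"turn": 0,"claw": 0},{"x": 0,"y": 0,"z": 0,"turn": 0,"claw": 0}]'

```text
time: 15.6
position: [0.5114, -0.4177, 0.3224]
orientation: [-0.0, 0.961, 0.277, -0.0]
force: [0.1, 0.9, -3.1]
finger_gap: 0.228
gripper_force: 52.6
```

Run:
```python
from h import *
np.set_printoptions(precision=4,suppress=True)
go(.4765,-.2265,.32,.56)
p=r.get_obs()["position"];S=[]
for n,u,v in(("scene",335,190),("top",385,160)):
    im=optics.snapshot(n); np.save(f"pics/{n}3.npy",im);S.append(cv2.resize(im[v:v+90,u:u+65],None,fx=6,fy=6,interpolation=cv2.INTER_CUBIC))
cv2.imwrite("pics/c5.png",np.hstack(S)[:,:,::-1])
```

```text
t 15.6 pos [ 0.5114 -0.4177  0.3224] yaw 0.56 q [-0.45  0.5   0.7  -0.   -1.77  2.58] F [ 0.1  0.9 -3.1] gap 0.228
shift cm [  7.2  -18.05   0.24] ('turn', np.float64(0.0))
```

View pics/c5.png

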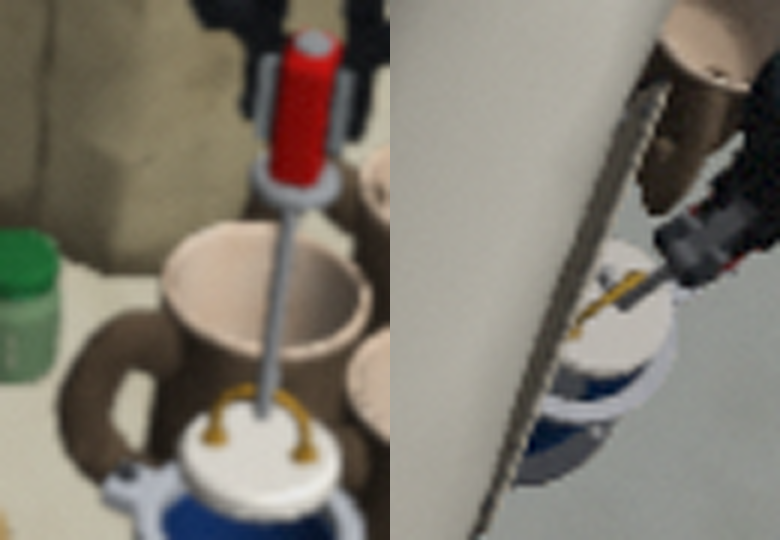

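The scene view shows the plunger hanging level on the hook, its disc at about (378,267) clear above the rim, with the bail in the notch. I'll carry it to the bat.

Emit:
send_rows --commands '[{"x": 0.19,"y": -0.54,"z": 0,"turn": 0,"claw": 0},{"x": 0.45,"y": -1.27,"z": 0,"turn": 0,"claw": 0},{"x": 0.64,"y": -1.82,"z": 0,"turn": 0,"claw": 0},{"x": 0.64,"y": -1.82,"z": 0,"turn": 0,"claw": 0},{"x": 0.64,"y": -1.82,"z": 0,"turn": 0,"claw": 0},{"x": 0.64,"y": -1.82,"z": 0,"turn": 0,"claw": 0},{"x": 0.64,"y": -1.82,"z": 0,"turn": 0,"claw": 0},{"x": 0.64,"y": -1.82,"z": 0,"turn": 0,"claw": 0}]'

```text
time: 16.5
position: [0.4812, -0.285, 0.3228]
orientation: [-0.0, 0.961, 0.277, 0.0]
force: [0.6, 0.3, -2.4]
finger_gap: 0.226
gripper_force: 52.4
```

Emit:
send_rows --commands '[{"x": 0.64,"y": -1.82,"z": 0,"turn": 0,"claw": 0},{"x": 0.64,"y": -1.82,"z": 0,"turn": 0,"claw": 0},{"x": 0.45,"y": -1.27,"z": 0,"turn": 0,"claw": 0},{"x": 0.19,"y": -0.54,"z": 0,"turn": 0,"claw": 0},{"x": 0,"y": 0,"z": 0.5,"turn": 0,"claw": 0},{"x": 0,"y": 0,"z": 1,"turn": 0,"claw": 0},{"x": 0,"y": 0,"z": 1,"turn": 0,"claw": 0},{"x": 0,"y": 0,"z": 1,"turn": 0,"claw": 0}]'

```text
time: 17.3
position: [0.4688, -0.2302, 0.2861]
orientation: [-0.0, 0.961, 0.276, -0.001]
force: [0.5, -0.0, -2.4]
finger_gap: 0.228
gripper_force: 52.7
```

Emit:
send_rows --commands '[{"x": 0,"y": 0,"z": 1.2,"turn": 0,"claw": 0},{"x": 0,"y": 0,"z": 1.2,"turn": 0,"claw": 0},{"x": 0,"y": 0,"z": 1.2,"turn": 0,"claw": 0},{"x": 0,"y": 0,"z": 1.2,"turn": 0,"claw": 0},{"x": 0,"y": 0,"z": 1.2,"turn": 0,"claw": 0},{"x": 0,"y": 0,"z": 1.2,"turn": 0,"claw": 0},{"x": 0,"y": 0,"z": 0.8,"turn": 0,"claw": 0},{"x": 0,"y": 0,"z": 0.4,"turn": 0,"claw": 0}]'

```text
time: 18.1
position: [0.4687, -0.2297, 0.2027]
orientation: [-0.0, 0.961, 0.276, -0.001]
force: [-0.1, -0.0, -2.8]
finger_gap: 0.225
gripper_force: 52.6
```

Emit:
send_rows --commands '[{"x": 0,"y": 0,"z": 0,"turn": 0,"claw": 0},{"x": 0,"y": 0,"z": 0,"turn": 0,"claw": 0},{"x": 0,"y": 0,"z": 0,"turn": 0,"claw": 0}]'

```text
time: 18.4
position: [0.4694, -0.2299, 0.2044]
orientation: [0.0, 0.961, 0.276, 0.001]
force: [-0.2, 0.1, -2.0]
finger_gap: 0.229
gripper_force: 52.6
```

Run:
```python
from h import *
go(.4695,-.2296,.18,.56)
p=r.get_obs()["position"];im=optics.snapshot("scene");np.save("pics/scene4.npy",im)
u,v=proj("scene",[.476,-.226,.03]).astype(int);print(u,v,proj("scene",[.476,-.226,.012]))
cv2.imwrite("pics/c6.png",cv2.resize(im[v-60:v+25,u-45:u+45],None,fx=6,fy=6,interpolation=cv2.INTER_CUBIC)[:,:,::-1])
```

```text
t 18.4 pos [ 0.4694 -0.2299  0.2044] yaw 0.56 q [-0.16  0.21 -0.02  0.   -1.34  2.29] F [-0.2  0.1 -2. ] gap 0.229
shift cm [ 0.03 -0.02  2.44] ('turn', np.float64(0.0))
311 274 [310.99464101 279.34529422]
```

View pics/c6.png

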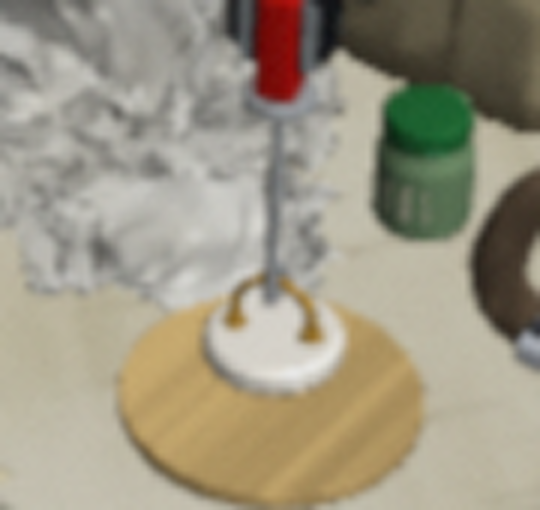

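The picture shows the plunger level above the bat, with nothing in the way. Lowering gently onto it.

Emit:
send_rows --commands '[{"x": 0,"y": 0,"z": 0.4,"turn": 0,"claw": 0},{"x": 0,"y": 0,"z": 0.4,"turn": 0,"claw": 0},{"x": 0,"y": 0,"z": 0.4,"turn": 0,"claw": 0},{"x": 0,"y": 0,"z": 0.3,"turn": 0,"claw": 0},{"x": 0,"y": 0,"z": 0.3,"turn": 0,"claw": 0},{"x": 0,"y": 0,"z": 0.2,"turn": 0,"claw": 0},{"x": 0,"y": 0,"z": 0.1,"turn": 0,"claw": 0},{"x": 0,"y": 0,"z": 0.1,"turn": 0,"claw": 0}]'

```text
time: 19.25
position: [0.4691, -0.2298, 0.1818]
orientation: [0.0, 0.961, 0.276, 0.0]
force: [0.6, 0.2, -1.6]
finger_gap: 0.224
gripper_force: 52.6
```

Emit:
send_rows --commands '[{"x": 0,"y": 0,"z": 0.1,"turn": 0,"claw": 0},{"x": 0,"y": 0,"z": 0.1,"turn": 0,"claw": 0},{"x": 0,"y": 0,"z": 0.1,"turn": 0,"claw": 0},{"x": 0,"y": 0,"z": 0.1,"turn": 0,"claw": 0},{"x": 0,"y": 0,"z": 0.1,"turn": 0,"claw": 0},{"x": 0,"y": 0,"z": 0.1,"turn": 0,"claw": 0},{"x": 0,"y": 0,"z": 0,"turn": 0,"claw": 0},{"x": 0,"y": 0,"z": 0,"turn": 0,"claw": 0}]'

```text
time: 20.05
position: [0.4691, -0.2298, 0.1758]
orientation: [0.0, 0.961, 0.276, 0.0]
force: [1.0, -0.0, -1.3]
finger_gap: 0.223
gripper_force: 52.6
```

Emit:
send_rows --commands '[{"x": 0,"y": 0,"z": 0.2,"turn": 0,"claw": 0},{"x": 0,"y": 0,"z": 0.2,"turn": 0,"claw": 0},{"x": 0,"y": 0,"z": 0.2,"turn": 0,"claw": 0},{"x": 0,"y": 0,"z": 0,"turn": 0,"claw": 0},{"x": 0,"y": 0,"z": 0,"turn": 0,"claw": 0}]'

```text
time: 20.55
position: [0.469, -0.2298, 0.1697]
orientation: [-0.0, 0.961, 0.276, -0.0]
force: [0.1, 0.3, -1.7]
finger_gap: 0.228
gripper_force: 52.6
```

Emit:
send_rows --commands '[{"x": 0,"y": 0,"z": 0.2,"turn": 0,"claw": 0},{"x": 0,"y": 0,"z": 0,"turn": 0,"claw": 0},{"x": -0.4,"y": 0,"z": 0,"turn": 0,"claw": 0},{"x": -0.4,"y": 0,"z": 0,"turn": 0,"claw": 0},{"x": -0.4,"y": 0,"z": 0,"turn": 0,"claw": 0},{"x": -0.4,"y": 0,"z": 0,"turn": 0,"claw": 0},{"x": -0.4,"y": 0,"z": 0,"turn": 0,"claw": 0},{"x": -0.5,"y": 0,"z": 0,"turn": 0,"claw": 0}]'

```text
time: 21.35
position: [0.4475, -0.2433, 0.1678]
orientation: [0.0, 0.961, 0.276, 0.0]
force: [0.2, 0.0, -1.6]
finger_gap: 0.228
gripper_force: 52.6
```

Emit:
send_rows --commands '[{"x": -0.8,"y": 0,"z": 0,"turn": 0,"claw": 0},{"x": -1,"y": 0,"z": 0,"turn": 0,"claw": 0},{"x": 0,"y": 0,"z": 0,"turn": 0,"claw": 0},{"x": 0,"y": 0,"z": 0,"turn": 0,"claw": 0}]'

```text
time: 21.75
position: [0.4324, -0.2529, 0.1679]
orientation: [0.0, 0.961, 0.276, 0.0]
force: [-0.5, 1.0, -1.4]
finger_gap: 0.229
gripper_force: 52.6
```

Run:
```python
from h import *
go(.40,-.2296,.293,.045)
im=optics.snapshot("scene");u,v=311,274
cv2.imwrite("pics/c7.png",cv2.resize(im[v-60:v+25,u-45:u+45],None,fx=5,fy=5,interpolation=cv2.INTER_CUBIC)[:,:,::-1])
```

```text
t 21.75 pos [ 0.4324 -0.2529  0.1679] yaw 0.56 q [-0.22  0.19 -0.14 -0.   -1.24  2.35] F [-0.5  1.  -1.4] gap 0.229
shift cm [ -1.51  -3.69 -12.51] ('turn', np.float64(0.515))
```

View pics/c7.png

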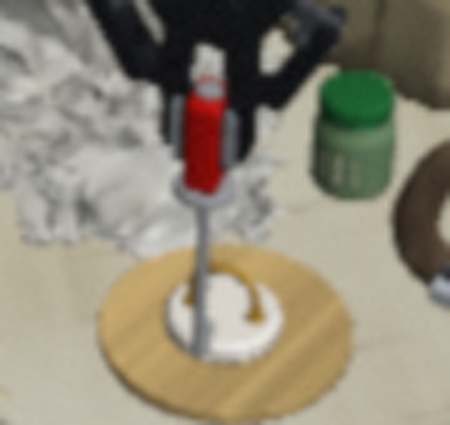

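The plunger stands upright near the middle of the bat, and the hook is free in front of the bail. I'll lift and carry it back to the stand.

Emit:
send_rows --commands '[{"x": 0,"y": 0,"z": -0.5,"turn": 0,"claw": 0},{"x": 0,"y": 0,"z": -1.5,"turn": 0,"claw": 0},{"x": 0,"y": 0,"z": -2.5,"turn": 0,"claw": 0},{"x": 0,"y": 0,"z": -3,"turn": 0,"claw": 0},{"x": 0,"y": 0,"z": -3,"turn": 0,"claw": 0},{"x": -0.5,"y": -1.2,"z": -2,"turn": 0,"claw": 0},{"x": -0.5,"y": -1.2,"z": 0,"turn": 0,"claw": 0},{"x": -0.5,"y": -1.3,"z": 0,"turn": 0,"claw": 0}]'

```text
time: 22.6
position: [0.4, -0.2287, 0.2929]
orientation: [-0.0, 0.961, 0.277, 0.0]
force: [0.7, 0.5, -1.6]
finger_gap: 0.229
gripper_force: 52.7
```

Emit:
send_rows --commands '[{"x": 1.03,"y": -1.64,"z": 0,"turn": 0,"claw": 0},{"x": 2.06,"y": -3.28,"z": 0,"turn": 0,"claw": 0},{"x": 2.06,"y": -3.28,"z": 0,"turn": 0,"claw": 0},{"x": 2.06,"y": -3.28,"z": 0,"turn": 0,"claw": 0},{"x": 2.06,"y": -3.28,"z": 0,"turn": 0,"claw": 0},{"x": 2.06,"y": -3.28,"z": 0,"turn": 0,"claw": 0},{"x": 2.06,"y": -3.28,"z": 0,"turn": 0,"claw": 0},{"x": 2.06,"y": -3.28,"z": 0,"turn": 0,"claw": 0}]'

```text
time: 23.4
position: [0.3995, 0.0629, 0.2924]
orientation: [-0.0, 0.961, 0.277, -0.0]
force: [0.9, 1.0, -1.7]
finger_gap: 0.228
gripper_force: 52.5
```

Emit:
send_rows --commands '[{"x": 2.06,"y": -3.28,"z": 0,"turn": 0,"claw": 0},{"x": 2.06,"y": -3.28,"z": 0,"turn": 0,"claw": 0},{"x": 2.06,"y": -3.28,"z": 0,"turn": 0,"claw": 0},{"x": 2.06,"y": -3.28,"z": 0,"turn": 0,"claw": 0},{"x": 2.06,"y": -3.28,"z": 0,"turn": 0,"claw": 0},{"x": 2.06,"y": -3.28,"z": 0,"turn": 0,"claw": 0},{"x": 2.06,"y": -3.28,"z": 0,"turn": 0,"claw": 0},{"x": 1.03,"y": -1.64,"z": 0,"turn": 0,"claw": 0}]'

```text
time: 24.2
position: [0.3995, 0.3542, 0.2912]
orientation: [0.0, 0.961, 0.277, -0.001]
force: [-0.9, -0.2, -2.0]
finger_gap: 0.229
gripper_force: 52.6
```

Emit:
send_rows --commands '[{"x": 0,"y": 0,"z": 0,"turn": 0.129,"claw": 0},{"x": 0,"y": 0,"z": 0,"turn": 0.129,"claw": 0},{"x": 0,"y": 0,"z": 0,"turn": 0.129,"claw": 0},{"x": 0,"y": 0,"z": 0,"turn": 0.128,"claw": 0},{"x": 0,"y": 0,"z": 0,"turn": 0,"claw": 0},{"x": 0,"y": 0,"z": 0,"turn": 0,"claw": 0},{"x": 0,"y": 0,"z": 0,"turn": 0,"claw": 0}]'

```text
time: 24.9
position: [0.4004, 0.3517, 0.2926]
orientation: [0.0, 1.0, 0.024, -0.0]
force: [0.1, -0.6, -1.0]
finger_gap: 0.227
gripper_force: 52.6
```

Run:
```python
from h import *
go(.4053,.3523,.1532,.045)
```

```text
t 24.9 pos [0.4004 0.3517 0.2926] yaw 0.048 q [ 1.01  0.21  0.21 -0.   -1.56  0.6 ] F [ 0.1 -0.6 -1. ] gap 0.227
shift cm [ 0.49 -0.04 13.94] ('turn', np.float64(0.003))
```

Emit:
send_rows --commands '[{"x": 0,"y": 0,"z": 1.5,"turn": 0.003,"claw": 0},{"x": 0,"y": 0,"z": 3,"turn": 0,"claw": 0},{"x": 0,"y": 0,"z": 3,"turn": 0,"claw": 0},{"x": 0,"y": 0,"z": 3,"turn": 0,"claw": 0},{"x": 0,"y": 0,"z": 2,"turn": 0,"claw": 0},{"x": 0,"y": 0,"z": 1.4,"turn": 0,"claw": 0},{"x": 0,"y": 0,"z": 0,"turn": 0,"claw": 0},{"x": 0,"y": 0,"z": 0,"turn": 0,"claw": 0}]'

```text
time: 25.7
position: [0.4008, 0.3518, 0.1543]
orientation: [0.0, 1.0, 0.022, 0.0]
force: [0.4, 0.9, -0.9]
finger_gap: 0.229
gripper_force: 52.5
```

Emit:
send_rows --commands '[{"x": 0.7,"y": -0.02,"z": 0,"turn": 0,"claw": 0},{"x": 1.1,"y": -0.02,"z": 0,"turn": 0,"claw": 0},{"x": 1.2,"y": 0,"z": 0,"turn": 0,"claw": 0},{"x": 1.2,"y": 0,"z": 0,"turn": 0,"claw": 0},{"x": 1.2,"y": 0,"z": 0,"turn": 0,"claw": 0},{"x": 1.2,"y": 0,"z": 0,"turn": 0,"claw": 0},{"x": 1.2,"y": 0,"z": 0,"turn": 0,"claw": 0},{"x": 0.7,"y": 0,"z": 0,"turn": 0,"claw": 0}]'

```text
time: 26.5
position: [0.4868, 0.3556, 0.1535]
orientation: [0.0, 1.0, 0.021, -0.0]
force: [0.2, 0.1, -0.9]
finger_gap: 0.227
gripper_force: 52.6
```

Emit:
send_rows --commands '[{"x": 0,"y": 0,"z": 0,"turn": 0,"claw": 0},{"x": 0,"y": 0,"z": 0,"turn": 0,"claw": 0},{"x": 0,"y": 0,"z": 0.2,"turn": 0,"claw": 0},{"x": 0,"y": 0,"z": 0.2,"turn": 0,"claw": 0},{"x": 0,"y": 0,"z": 0,"turn": 0,"claw": 0},{"x": 0,"y": 0,"z": 0,"turn": 0,"claw": 0}]'

```text
time: 27.1
position: [0.4853, 0.3557, 0.1498]
orientation: [0.0, 1.0, 0.021, -0.0]
force: [0.5, -0.2, -0.6]
finger_gap: 0.228
gripper_force: 52.7
```

Lower until the collar rests.

Emit:
send_rows --commands '[{"x": 0,"y": 0,"z": 0.1,"turn": 0,"claw": 0},{"x": 0,"y": 0,"z": 0.1,"turn": 0,"claw": 0},{"x": 0,"y": 0,"z": 0,"turn": 0,"claw": 0},{"x": 0,"y": 0,"z": 0,"turn": 0,"claw": 0}]'

```text
time: 27.5
position: [0.4855, 0.3557, 0.1477]
orientation: [0.0, 1.0, 0.021, -0.0]
force: [0.2, 0.5, -2.0]
finger_gap: 0.232
gripper_force: 52.7
```

Emit:
send_rows --commands '[{"x": 0,"y": 0,"z": 0.05,"turn": 0,"claw": 0},{"x": 0,"y": 0,"z": 0,"turn": 0,"claw": 0},{"x": 0,"y": 0,"z": 0,"turn": 0,"claw": 0}]'

```text
time: 27.8
position: [0.4856, 0.3557, 0.1476]
orientation: [-0.0, 1.0, 0.021, 0.0]
force: [-0.9, 0.7, -0.4]
finger_gap: 0.223
gripper_force: 53.1
```

Emit:
send_rows --commands '[{"x": 0,"y": 0,"z": 0,"turn": 0,"claw": 0.26},{"x": 0,"y": 0,"z": 0,"turn": 0,"claw": 0.3},{"x": 0,"y": 0,"z": 0,"turn": 0,"claw": 0.4},{"x": 0,"y": 0,"z": 0,"turn": 0,"claw": 0.6},{"x": 0,"y": 0,"z": 0,"turn": 0,"claw": 0.8},{"x": 0,"y": 0,"z": 0,"turn": 0,"claw": 1},{"x": 0,"y": 0,"z": 0,"turn": 0,"claw": 1},{"x": 0,"y": 0,"z": 0,"turn": 0,"claw": 1}]' --squeeze 20

```text
time: 28.6
position: [0.4855, 0.3557, 0.1473]
orientation: [-0.0, 1.0, 0.021, 0.0]
force: [-0.1, -0.4, 0.7]
finger_gap: 1.001
gripper_force: 0.0
```

Emit:
send_rows --commands '[{"x": 0,"y": 0,"z": -1,"turn": 0,"claw": 1},{"x": 0,"y": 0,"z": -2.5,"turn": 0,"claw": 1},{"x": 0,"y": 0,"z": -3,"turn": 0,"claw": 1},{"x": 0,"y": 0,"z": -3,"turn": 0,"claw": 1},{"x": -3,"y": 0,"z": -2,"turn": 0,"claw": 1},{"x": -4,"y": 0,"z": 0,"turn": 0,"claw": 1},{"x": -4,"y": 0,"z": 0,"turn": 0,"claw": 1},{"x": 0,"y": 0,"z": 0,"turn": 0,"claw": 1}]'

```text
time: 29.4
position: [0.3726, 0.3508, 0.2643]
orientation: [-0.001, 1.0, 0.023, 0.0]
force: [-0.7, 0.0, 0.6]
finger_gap: 0.999
gripper_force: 0.0
```

Run:
```python
from h import *
go(.4853,.3557,.1476)
for i in range(2): im=optics.snapshot("scene")
t=optics.snapshot("top");a=lambda im,u,v,w,h:cv2.resize(im[v:v+h,u:u+w],None,fx=5,fy=5,interpolation=cv2.INTER_CUBIC)
hs=blob(im,(0,140,80),(8,255,255),(180,130,220,170));print(cv2.boundingRect(hs),cen(hs))
cv2.imwrite("pics/c8.png",np.hstack([a(im,170,130,70,75),a(im,270,240,80,75)])[:,:,::-1])
for n,i in(("scene",im),("top",t)): 
    d=cv2.absdiff(i,np.load(f"pics/{n}0.npy")).max(2)>60;d=cv2.morphologyEx(d.astype(np.uint8),cv2.MORPH_OPEN,np.ones((3,3)))
    print(n,[s[:5].tolist() for s in cv2.connectedComponentsWithStats(d)[2][1:]])
```

```text
t 29.4 pos [0.3726 0.3508 0.2643] yaw 0.045 q [ 1.06  0.17  0.08 -0.   -1.48  0.55] F [-0.7  0.   0.6] gap 0.999
shift cm [1.129e+01 1.000e-02 1.167e+01] 
(195, 142, 9, 17) (199.0219966159052, 150.32318104906935)
scene [[63, 0, 5, 5, 19], [108, 0, 3, 6, 18], [118, 5, 3, 3, 9], [44, 6, 3, 3, 9], [51, 7, 28, 11, 187], [38, 9, 4, 3, 12], [105, 11, 69, 95, 2141], [0, 13, 10, 7, 61], [46, 13, 3, 3, 9], [22, 19, 3, 3, 9], [10, 20, 3, 3, 9], [90, 21, 9, 19, 136], [0, 29, 2, 5, 10], [76, 28, 6, 8, 37], [80, 36, 33, 104, 1539], [78, 38, 15, 25, 256], [15, 44, 3, 3, 9], [10, 64, 11, 13, 92], [70, 68, 8, 3, 24], [30, 80, 18, 53, 354], [0, 96, 10, 38, 144], [153, 107, 26, 24, 299], [27, 122, 3, 3, 9], [0, 128, 3, 10, 24], [9, 140, 3, 3, 9], [15, 181, 6, 4, 21], [16, 186, 6, 4, 22], [26, 205, 9, 24, 98], [20, 209, 7, 16, 55], [61, 210, 5, 9, 33], [59, 223, 7, 12, 51], [25, 230, 27, 57, 638], [55, 234, 10, 37, 144], [63, 236, 3, 5, 15], [141, 248, 5, 28, 120], [300, 269, 22, 17, 229], [82, 274, 4, 4, 14], [136, 280, 11, 10, 64], [67, 289, 7, 9, 50], [30, 298, 19, 11, 96], [50, 298, 7, 3, 21], [41, 303, 31, 13, 155]]
top [[403, 212, 14, 14, 135], [1, 228, 55, 59, 2212], [335, 230, 16, 11, 107], [340, 236, 15, 13, 128], [64, 247, 81, 45, 1766], [42, 277, 16, 8, 72], [0, 289, 35, 14, 131], [0, 311, 8, 6, 37], [0, 319, 170, 101, 5441], [64, 340, 6, 5, 27], [72, 341, 12, 9, 80], [73, 353, 3, 3, 9], [82, 353, 51, 31, 324], [65, 354, 4, 3, 12], [74, 373, 3, 3, 9], [258, 380, 13, 10, 85], [277, 382, 5, 4, 18], [295, 388, 15, 9, 62], [99, 391, 8, 5, 35], [29, 394, 3, 3, 9], [126, 400, 3, 3, 9], [24, 404, 27, 16, 124], [185, 411, 12, 9, 75], [209, 414, 22, 6, 102]]
```

View pics/c8.png

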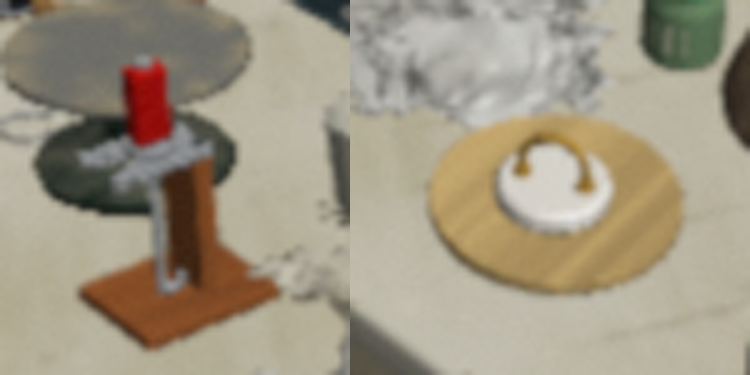

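The hook hangs upright in its slot, with the handle back at (199,150). The plunger stands upright near the centre of the bat, and no other object on the table shows as moved.

```bash
python3 -c "
from bench import ticket
print(ticket.close_job())"
```

```text
the job is handed in; nothing more can be done
None
```

The plunger is drawn out and stands upright near the middle of the bat, the hook hangs upright in its stand slot, nothing else on the table shows as moved, and the job was handed in at about 29.5 s.

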